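Weigh a parts basket on the spring scale

TASK

Weigh the basket of bushes: hang it by the peak of its bail in the hook of the spring scale and let it down slowly, at no more than 2 cm a second. Let go of the grip only when the hook carries the whole weight, so that the pointer never jumps up or down, and leave the basket hanging with both bushes in it and the pointer at rest. The basket's weight is not known; do not press on the hook, and do not disturb the drill case, yellow screwdriver and marker.

Things in the scene. Friction and masses are not known exactly. Their poses are not given: they have to be found in the camera images.
- basket: open green sheet-metal basket, 90 (x) x 116 (y) x 36 mm high, walls 3 mm, two bushes in it, with a rigid steel bail in its y-z plane. Origin: centre of the underside; z up. Bail legs stand at y = +-55 mm up to z = 72 mm, then slope in to y = +-35 mm, z = 94 mm. Below the bail is an open window for the hook, along x. Basket with bushes: 0.33 to 0.97 kg, differs each time
- grip (a point): point on the axis of the rigid black grip over the bail, 145 mm above the basket's underside; the grip is 16 (x) x 26 (y) mm and reaches from z = 119 to 165 mm above the underside; axes as the basket's
- bail_peak (a point): centre of the bail's bar at its shallow peak, 105 mm above the basket's underside, 40 mm below the point grip; the bar is round, 7 mm thick, and lies here along the basket's y
- bush_a: grey turned bush, 42 mm across, 30 mm high, loose in the basket; origin: centre of its underside
- bush_b: grey flanged bush, 42 mm across, 22 mm high, loose in the basket; origin: centre of its underside
- scale: spring scale fixed to the bench: grey foot 130 x 100 mm, aluminium column 320 mm high, white plate with black marks every 5 mm on its +y side. Origin: on the bench under the column. The hook's arm points along its -x, to the robot; the saddle is 130 mm out from the column's axis, with nothing of the scale above it
- hook_seat (a point): where the centre of the bail's bar lies when seated in the saddle; moves with the hook; 255 mm above the bench with no load; axes as the scale's. The hook is an 8 mm rod along the scale's x with a V dip here; its upturned tip, 21 mm to -x, reaches 13 mm above this point, so the bar's centre must pass 17 mm or more above this point to clear the tip, then come down
- scale_hook (a joint): how far the hook with its red pointer has sunk, m: 0 with no load, grows downward, stop at 0.12. A spring of 90 N/m, lightly damped (1.7 N s/m): the load sinks 36 to 106 mm by its weight (109 mm per kg)
- drill_case: orange drill case lying flat, 96 x 135 x 33 mm, a bystander; origin: centre of its underside
- screwdriver_yellow: screwdriver with yellow handle, lying along its own x, 171 x 25 mm, a bystander; origin: centre of its underside
- marker: black and white marker pen lying along its own x, 131 x 18 mm, a bystander; origin: centre of its underside
Mind the look-alikes: they are no part of the job. What is shaped like the bush_a but purple is not meant.

How it is judged:
On the way, in this order (a step that is already met when the one before it is completed fails the run):
1. the basket is lifted clear of the bench (height (world z) of basket above 0.03 m), for 0.2 s.
2. the bail lies in the hook and the hook sinks under it while the grip is still held (distance between bail_peak and hook_seat below 0.008 m and value of joint scale_hook above 0.012 m and contact force between the fingers and basket above 1 N), for 0.1 s.
At the end, for the whole second after the job is handed in: The basket hangs free in the hook by the peak of its bail (bar within 8 mm of its seat), within 0.2 rad of upright, over 20 mm above the bench, both bushes in it (origins within 70 mm of the basket's); the hook has sunk 25 to 115 mm and is at rest (under 10 mm/s) (distance between bail_peak and hook_seat below 0.008 m and value of joint scale_hook between 0.025 and 0.115 m and velocity of joint scale_hook between -0.01 and 0.01 m/s and height (world z) of basket above 0.02 m and angle between basket's own z axis and vertical below 0.2 rad and distance between each of bush_a, bush_b and basket below 0.07 m); the robot touches nothing.
It fails at once if the pointer jumps: the hook moves faster than 50 mm/s, up or down (velocity of joint scale_hook above 0.05 m/s or velocity of joint scale_hook below -0.05 m/s).
It fails at once if the basket is forced against the scale with more than 14 N (contact force between basket and scale above 14 N).
It fails at once if a bush falls out of the basket (distance between any of bush_a, bush_b and basket above 0.09 m).
It fails at once if the drill case, yellow screwdriver or marker is moved more than 15 mm (distance of any of drill_case, screwdriver_yellow, marker from where it was at the start of the episode above 0.015 m).
It also fails if it takes over 61 s, if anything falls off the work surface, if the arm or the gripper's body presses on something with over 40 N, if the wrist force passes 120 N, or if a joint passes its speed limit or range.

ROBOT

A 7-joint arm with a two-finger parallel gripper is mounted at the origin on a cart in front of the work surface, level with it; the furniture and walls round the work are solid. World frame = base frame: x ahead of the robot, y to its left, z up, the work surface at z = 0. Lengths are in m, angles in rad, forces in N, time in s.
With the tool pointing down it reaches from about 0.4 to 0.85 m from the base axis. Payload 10.4 kg.
Tool frame: the origin (TCP) lies midway between the tips of the shut fingers; the grasp point (between the pads) lies r.grip_depth behind it (r.grip_depth is the distance from the TCP to the grasp point, in m); z points along the fingers, y is the direction in which the jaws open and shut (so a half turn about z gives the same grasp; the last joint's range is limited). The gripper opens to 87 mm and grips with 3 to 60 N. Pads are 19 mm wide; open, the fingers measure 117 mm over their backs; the gripper's body (75 mm by 190 mm) begins 51 mm behind the grasp point.
Start: joints at [1.187, 0.332, -0.065, 1.46, 0.022, 1.35, -0.088], TCP at [0.221, -0.585, 0.223] pointing down, gripper open.
Joint ranges: [-2.6, 2.6], [-0.5, 2.12], [-1.47, 1.34], [0.16, 2.42], [-1.27, 4.41], [0.06, 2.06], [-2.6, 2.6]. Speed limits (rad/s): [2.22, 2.22, 2.79, 2.79, 3.14, 3.14, 3.14].

INTERFACE

Orientations are given as a 3x3 rotation matrix whose columns are the frame's x, y, z axes.
In Python, from bench import r gives the robot as it stands.
- The arm moves only by the tool step_arm, never from a script. Its argument "motion" is a list of rows, each a list of 2 entries, a list of its own where there are three numbers: the shift along the world's x, y, z in m, then the turn about the world's z in rad. In form: [[[x, y, z], spin], ...]. A call has 1 to 20 rows; each row is the pose to reach, as a shift and turn from the pose commanded when the call began; what a row does not reach only later rows make up. A row lasts 1/10 s, in which the tool goes at most 50 mm and 8.59 degrees, less where a joint would pass 70% of its speed; a pose out of reach is approached as far as the arm can. A call with a gripper value outside its range is refused whole. "gripper" is the opening, from 0 (shut) to 1 (fully open), set as the call begins (left out, the last holds). The fingers move at their own pace and stop on an object; "force" is the grip in N (left out, the last holds). Time passes only in rows, so rows that repeat a pose let the fingers close. It gives the time, the measured TCP pose, the force and the opening at its end, in the units of the state.
- r.get_obs(): the state, without advancing time (a new reading comes with each control period).
- r.camera(name): name is "side" or "top" or "wrist"; returns a dict with "image" (384x512x3 uint8, red, green, blue), "fx", "fy", "cx", "cy" (pixels), "origin" and "orientation" of the camera in the world; the wrist camera has in their place "tool_from_camera" (4x4, takes a point from camera to tool coordinates, whose origin is the TCP and whose axes are the flange's). Camera axes: x right, y down, z forward; pixel columns grow to the right and rows downward; lengths in m; the calibration is good to about 2 mm. A picture is of the moment at which its call begins: read the wrist's pose just before it. There is no depth.
- r.close_job(): hands the job in, once; it reports no verdict.
The state is a dict: "t": time; "qpos": joint angles; "dq": joint speeds; "joint_efforts": joint torques, N m; "ee_pos": TCP position; "eef_rot": TCP orientation; "wrist_force": force on the tool from outside, world axes, zero at the start; "wrist_torque": the same for the moment, N m; "opening": finger opening in m.
Only numpy, scipy, OpenCV 4.12 (cv2) and the standard library are available. Lean on these libraries where they do the work, as an engineer would, in place of code of your own. Each camera call takes 0.05 s, during which the arm holds its last target. There are 200 camera calls.

## Working session

There is one attempt and no reset: what is moved stays moved. The work goes in short steps, Python scripts to look and compute and a tool call to move; the robot and the scene stay as the last step left them, time stands still between calls to the robot, and variables do not carry over. Pictures are saved under pics/ and viewed, about 8 in all and at most 12, crops included, and the job is handed in when it is done.

Besides the shell and the picture viewer there is one more tool, called after "Call:" as a command line: name --argument value ..., lists and objects as JSON in quotes. step_arm: Moves the arm, as the interface text tells. Its arguments: {"type":"object","properties":{"motion":{"type":"array","items":{"type":"array"}},"gripper":{"type":"number"},"force":{"type":"number"}},"required":["motion"]}

```bash
ls; mkdir -p pics; python3 - <<'E'
from bench import r
import cv2,numpy as np
o=r.get_obs();print(o['t'],o['ee_pos'],o['eef_rot'].tolist() if hasattr(o['eef_rot'],'tolist') else o['eef_rot'],o['opening'],r.grip_depth)
for n in("side","top"):
    c=r.camera(n);cv2.imwrite(f"pics/{n}0.png",c['image'][:,:,::-1])
    print(n,c['fx'],c['fy'],c['cx'],c['cy'],np.round(c['origin'],4).tolist(),np.round(c['orientation'],4).tolist())
E
```

```text
pics
0.0 [ 0.22051864 -0.58440886  0.22174549] [[0.9355917763556322, 0.3530832044368302, -0.0005279775869752891], [0.35308359709192133, -0.9355908877440507, 0.00129005229690702], [-3.847522042410271e-05, -0.0013933825456480548, -0.9999990285018975]] 0.08719885351103944 0.0187
side 479.7883168232439 479.7883168232439 263.09637000254753 186.3420598159846 [0.5741, -1.1045, 0.9018] [[0.9991, 0.0331, -0.0263], [0.0414, -0.6403, 0.767], [0.0085, -0.7674, -0.6411]]
top 474.5985675912194 474.5985675912194 256.5796018415847 191.9969376111125 [0.3352, -0.2215, 1.6452] [[0.0278, -0.9904, 0.1357], [-0.9996, -0.0277, 0.0025], [0.0013, -0.1357, -0.9907]]
```

View pics/side0.png

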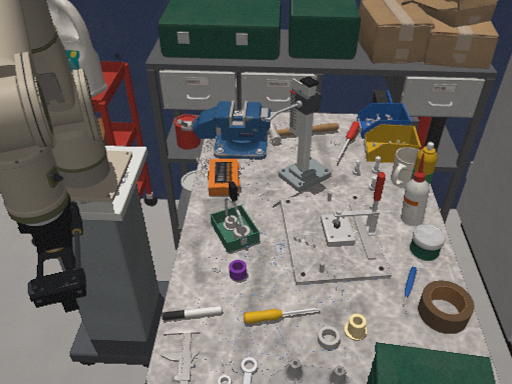

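View pics/top0.png

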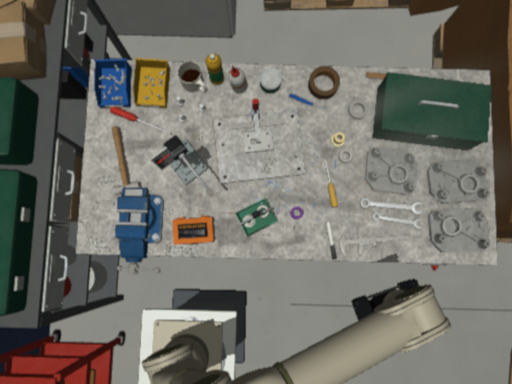

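```bash
python3 - <<'E'
import cv2,numpy as np
a=cv2.imread('pics/side0.png')[70:265,195:345];b=cv2.imread('pics/top0.png')[120:250,135:285]
a=cv2.resize(a,None,fx=3,fy=3,interpolation=2);b=cv2.resize(b,None,fx=2.3,fy=2.3,interpolation=2)
c=np.zeros((600,800,3),np.uint8);c[:a.shape[0],:450]=a;c[:b.shape[0],455:455+b.shape[1]]=b
cv2.imwrite('pics/crop0.png',c)
E
```

```text
(no output)
```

View pics/crop0.png

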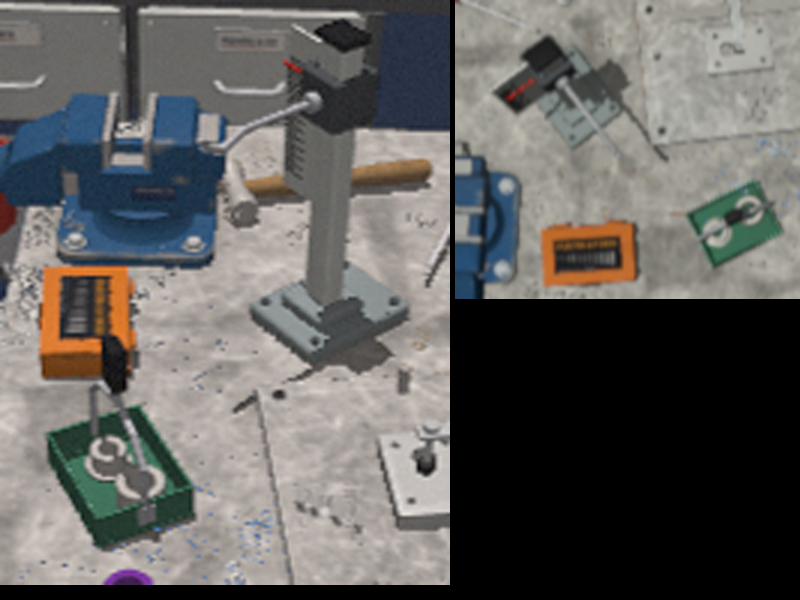

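```bash
cat > h.py <<'E'
import numpy as np,cv2
from bench import r
def cam(n):
    if n!='wrist':
        c=r.camera(n);return c,np.array(c['origin']),np.array(c['orientation'])
    o=r.get_obs();c=r.camera(n);T=np.array(c['tool_from_camera']);R=np.array(o['eef_rot'])
    return c,np.array(o['ee_pos'])+R@T[:3,3],R@T[:3,:3]
def ray(C,u,v):
    c,o,R=C;d=R@np.array([(u-c['cx'])/c['fx'],(v-c['cy'])/c['fy'],1]);return o,d/np.linalg.norm(d)
def plane(C,u,v,z):
    o,d=ray(C,u,v);return o+d*(z-o[2])/d[2]
def tri(*rs):
    A=sum(np.eye(3)-np.outer(d,d) for o,d in rs);b=sum((np.eye(3)-np.outer(d,d))@o for o,d in rs)
    p=np.linalg.solve(A,b);return p,[np.linalg.norm((np.eye(3)-np.outer(d,d))@(p-o)) for o,d in rs]
def proj(C,p):
    c,o,R=C;q=R.T@(np.array(p)-o);return c['fx']*q[0]/q[2]+c['cx'],c['fy']*q[1]/q[2]+c['cy']
E
python3 - <<'E'
from h import *
np.set_printoptions(precision=4,suppress=True)
T=cam('top');S=cam('side')
h=cv2.cvtColor(T[0]['image'],cv2.COLOR_RGB2HSV)
m=cv2.inRange(h,(65,80,30),(95,255,200));w=np.zeros_like(m);w[185:245,225:290]=255
p=cv2.findNonZero(m&w);print(len(p),cv2.boundingRect(p))
box=cv2.boxPoints(cv2.minAreaRect(p));Q=np.array([plane(T,*b,.034) for b in box]);print(box.tolist(),Q,Q.mean(0))
for i in range(2):
    e=Q[i+1]-Q[i];print(np.linalg.norm(e),np.arctan2(e[1],e[0]))
def blob(C,x0,y0,x1,y1):
    g=C[0]['image'].max(2)[y0:y1,x0:x1];k=(g<60).astype(np.uint8)
    n,l,s,c=cv2.connectedComponentsWithStats(k);i=1+s[1:,4].argmax();print(s[i],c[i]);return c[i]+[x0,y0]
bt=blob(T,247,203,266,224);bs=blob(S,226,180,242,203);print(bt,bs)
print('grip',tri(ray(T,*bt),ray(S,*bs)))
ht,hs=(210,189.5),(263.3,119.3)
print('tip',tri(ray(T,*ht),ray(S,*hs)),plane(T,*ht,.26),plane(S,*hs,.26))
# foot/other things
print('rod root',tri(ray(T,135+(562-455)/2.3,120+82/2.3),ray(S,195+313/3,70+100/3)))
a=cv2.resize(S[0]['image'][95:135,250:315],None,fx=6,fy=6,interpolation=2);b=cv2.resize(T[0]['image'][140:205,165:235],None,fx=5,fy=5,interpolation=2)
c=np.zeros((570,400,3),np.uint8);c[:240,:390]=a;c[245:,:350]=b[:325];cv2.imwrite('pics/hook0.png',c[:,:,::-1])
E
```

```text
477 (237, 199, 39, 36)
[[235.4000244140625, 212.80003356933594], [265.0000305175781, 198.0000457763672], [276.2000427246094, 220.40003967285156], [246.60003662109375, 235.2000274658203]] [[ 0.4823 -0.1474  0.034 ]
 [ 0.5359 -0.2469  0.034 ]
 [ 0.4603 -0.2869  0.034 ]
 [ 0.4074 -0.1879  0.034 ]] [ 0.4715 -0.2173  0.034 ]
0.11300749230231258 -1.0766845652038095
0.08555370802170244 -2.6550573139054383
[ 5  8  9  7 40] [ 9.125 10.85 ]
[  3   1   9  21 135] [ 6.5259 10.9852]
[256.125 213.85 ] [232.5259 190.9852]
grip (array([ 0.4701, -0.2185,  0.1435]), [np.float64(0.0007805108387556498), np.float64(0.000780510838755554)])
tip (array([ 0.5329, -0.0802,  0.2623]), [np.float64(0.0047337893579985696), np.float64(0.004733789357998505)]) [ 0.5285 -0.0807  0.26  ] [ 0.5374 -0.0748  0.26  ]
rod root (array([0.6283, 0.0083, 0.2604]), [np.float64(0.000596133218863895), np.float64(0.0005961332188636738)])
```

View pics/hook0.png

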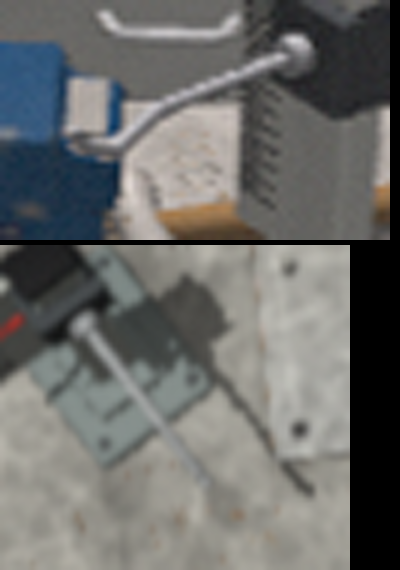

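Call:
step_arm --motion '[[[0.02, 0.03, 0], 0.01], [[0.05, 0.07, 0.005], 0.03], [[0.08, 0.11, 0.01], 0.04], [[0.11, 0.155, 0.01], 0.06], [[0.14, 0.2, 0.01], 0.08], [[0.17, 0.245, 0.01], 0.1], [[0.2, 0.29, 0.01], 0.12], [[0.225, 0.325, 0.01], 0.133], [[0.24, 0.352, 0.01], 0.133], [[0.249, 0.366, 0.01], 0.133], [[0.249, 0.366, 0.01], 0.133], [[0.249, 0.366, 0.01], 0.133], [[0.249, 0.366, 0.01], 0.133]]' --gripper 1.0

```text
t: 1.5
ee_pos: [0.4689, -0.2202, 0.2325]
eef_rot: [[0.882, 0.472, -0.0], [0.472, -0.882, -0.0], [-0.001, 0.0, -1.0]]
wrist_force: [-0.6, 0.3, 0.2]
opening: 0.087
```

```bash
python3 - <<'E'
from h import *
W=cam('wrist');o=r.get_obs();print(o['t'],o['ee_pos'],o['wrist_force'],np.arctan2(o['eef_rot'][1][1],o['eef_rot'][0][1]))
im=W[0]['image'][:,:,::-1].copy();cv2.imwrite('pics/w1.png',im)
print(np.round(W[1],3),np.round(W[2],3).tolist(), proj(W,[.470,-.2185,.165]),proj(W,[.470,-.2185,.105]))
E
```

```text
1.55 [ 0.46893204 -0.22017189  0.23247725] [ 0.12792661 -0.56364015  0.07984166] -1.0793479847585505
[ 0.54  -0.182  0.394] [[0.472, -0.844, -0.256], [-0.882, -0.451, -0.137], [0.0, 0.29, -0.957]] (np.float64(250.28744932509287), np.float64(202.8684335391558)) (np.float64(250.52319871614185), np.float64(181.3019035631475))
```

View pics/w1.png

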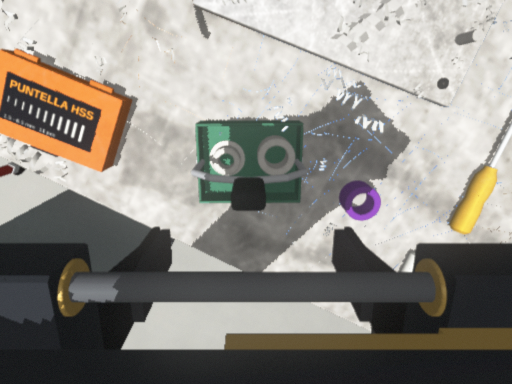

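Call:
step_arm --motion '[[[0.001, 0.0015, -0.01], 0], [[0.001, 0.0015, -0.025], 0], [[0.001, 0.0015, -0.04], 0], [[0.001, 0.0015, -0.055], 0], [[0.001, 0.0015, -0.07], 0], [[0.001, 0.0015, -0.085], 0], [[0.001, 0.0015, -0.095], 0], [[0.001, 0.0015, -0.102], 0], [[0.001, 0.0015, -0.106], 0], [[0.001, 0.0015, -0.106], 0]]'

```text
t: 2.55
ee_pos: [0.4705, -0.2173, 0.1263]
eef_rot: [[0.881, 0.474, -0.0], [0.474, -0.881, 0.0], [-0.0, -0.0, -1.0]]
wrist_force: [-0.0, 0.2, 0.2]
opening: 0.0871
```

Call:
step_arm --motion '[[[0, 0, 0], 0], [[0, 0, 0], 0], [[0, 0, 0], 0], [[0, 0, 0], 0], [[0, 0, 0], 0], [[0, 0, 0], 0], [[0, 0, 0], 0], [[0, 0, 0], 0], [[0, 0, 0], 0], [[0, 0, 0], 0]]' --gripper 0.0 --force 25

```text
t: 3.55
ee_pos: [0.4705, -0.217, 0.1264]
eef_rot: [[0.88, 0.474, -0.0], [0.474, -0.88, 0.0], [-0.0, -0.0, -1.0]]
wrist_force: [-1.8, 0.9, 0.4]
opening: 0.0256
```

Call:
step_arm --motion '[[[0, 0, 0.005], 0], [[0, 0, 0.015], 0], [[0, 0, 0.03], 0], [[0, 0, 0.045], 0], [[0, 0, 0.06], 0], [[0, 0, 0.075], 0.0], [[0, 0, 0.09], 0.0], [[0, 0, 0.105], 0.0], [[0, 0, 0.12], 0.0], [[0, 0, 0.135], 0.0], [[0, 0.0, 0.15], 0.0], [[0, 0.0, 0.165], 0.0], [[0, 0.0, 0.178], 0.0], [[0, 0.0, 0.187], 0.0], [[0, 0.0, 0.19], 0.0], [[0, 0.0, 0.19], 0.0], [[0, 0.0, 0.19], 0.0], [[0, 0.0, 0.19], 0.0]]'

```text
t: 5.35
ee_pos: [0.4704, -0.2172, 0.3159]
eef_rot: [[0.881, 0.474, -0.001], [0.474, -0.881, 0.0], [-0.001, -0.001, -1.0]]
wrist_force: [0.1, -0.4, -7.8]
opening: 0.0257
```

Call:
step_arm --motion '[[[0.001, 0.005, 0], 0.01], [[0.002, 0.015, 0], 0.04], [[0.003, 0.026, 0], 0.07], [[0.004, 0.037, 0], 0.1], [[0.006, 0.048, 0], 0.13], [[0.008, 0.06, 0], 0.17], [[0.009, 0.07, 0], 0.2], [[0.01, 0.078, 0], 0.23], [[0.011, 0.085, 0], 0.245], [[0.012, 0.09, 0], 0.25], [[0.012, 0.09, 0], 0.25], [[0.012, 0.09, 0], 0.25], [[0.012, 0.09, 0], 0.25]]'

```text
t: 6.65
ee_pos: [0.4826, -0.1279, 0.3165]
eef_rot: [[0.737, 0.676, -0.0], [0.676, -0.737, -0.0], [-0.0, 0.0, -1.0]]
wrist_force: [0.2, -0.3, -6.8]
opening: 0.0259
```

```bash
python3 - <<'E'
from h import *
np.set_printoptions(precision=4,suppress=True)
W=cam('wrist');S=cam('side');T=cam('top');o=r.get_obs();print(o['t'],o['ee_pos'],o['wrist_force'],o['wrist_torque'],o['opening'],np.arctan2(o['eef_rot'][1][1],o['eef_rot'][0][1]))
np.save('pics/cams1.npy',np.array([dict(zip('WST',(W,S,T)))],dtype=object),allow_pickle=True)
c=np.zeros((600,800,3),np.uint8)
c[:384,:512]=W[0]['image']
a=cv2.resize(S[0]['image'][70:170,210:340],(390,300),interpolation=2);b=cv2.resize(T[0]['image'][140:230,165:265],None,fx=2.8,fy=2.8,interpolation=2)
c[300:600,410:800]=a;c[:252,512:792]=b
cv2.imwrite('pics/st1.png',c[:,:,::-1])
E
```

```text
6.8 [ 0.4826 -0.1276  0.3165] [ 0.9961  0.162  -6.6083] [-0.0118  0.0198 -0.0272] 0.025616750340355435 -0.8276327382435287
```

View pics/st1.png

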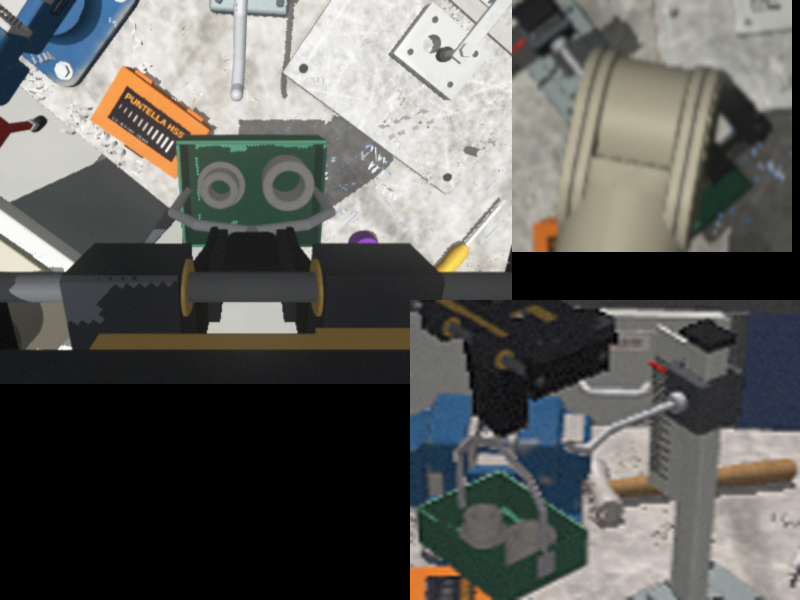

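```bash
python3 - <<'E'
from h import *
np.set_printoptions(precision=4,suppress=True)
D=np.load('pics/cams1.npy',allow_pickle=True)[0];W,S=D['W'],D['S']
g=cv2.cvtColor(W[0]['image'],cv2.COLOR_RGB2GRAY)
for v in range(20,105,6):print(v,g[v,224:250].tolist())
tipW=(236,95);tipS=(210+578/3-410/3,70+(447-300)/3);print(tipS)
print('tip',tri(ray(W,*tipW),ray(S,*tipS)))
for z in(.25,.264):
  p=plane(W,*tipW,z);q=plane(W,238.3,15,z);print(z,p,q,np.arctan2(*(q-p)[[1,0]]))
o=r.get_obs();R=np.array(o['eef_rot']);print('toolx ang',np.arctan2(R[1,0],R[0,0]))
b=np.array(o['ee_pos'])-[0,0,.0213];print('bar',b,proj(W,b),'ends',[proj(W,b+R[:,1]*s*.055-[0,0,.033]) for s in(1,-1)])
E
```

```text
20 [204, 202, 203, 208, 213, 217, 218, 220, 219, 195, 186, 200, 210, 218, 219, 218, 214, 206, 196, 181, 162, 141, 150, 224, 234, 236]
26 [203, 201, 195, 203, 208, 209, 208, 207, 206, 187, 185, 200, 211, 217, 219, 218, 213, 205, 193, 178, 159, 139, 170, 228, 238, 238]
32 [209, 210, 212, 215, 219, 221, 221, 221, 218, 189, 185, 202, 214, 218, 219, 217, 212, 205, 190, 176, 155, 138, 184, 222, 228, 231]
38 [220, 221, 221, 222, 224, 226, 227, 227, 224, 191, 189, 202, 213, 218, 219, 217, 211, 201, 188, 171, 152, 136, 197, 222, 227, 226]
44 [224, 224, 223, 222, 221, 222, 223, 224, 224, 193, 190, 203, 213, 219, 219, 216, 211, 201, 185, 168, 147, 140, 204, 224, 228, 228]
50 [223, 222, 221, 222, 223, 224, 226, 227, 224, 210, 197, 207, 215, 219, 220, 217, 209, 198, 183, 166, 143, 150, 228, 239, 237, 231]
56 [206, 211, 222, 220, 226, 228, 227, 227, 223, 188, 191, 206, 216, 220, 218, 214, 207, 195, 180, 161, 142, 162, 213, 219, 216, 212]
62 [197, 202, 211, 220, 225, 228, 231, 232, 220, 193, 201, 215, 222, 224, 225, 220, 213, 200, 183, 160, 137, 153, 178, 185, 185, 187]
68 [216, 213, 220, 224, 228,
[... 749 characters left out ...]
, 227, 237, 232, 229, 228]
104 [207, 214, 219, 222, 225, 226, 229, 231, 233, 232, 232, 233, 233, 230, 228, 226, 225, 224, 224, 223, 223, 223, 221, 219, 217, 214]
(266.0, 119.0)
tip (array([ 0.5385, -0.0681,  0.2571]), [np.float64(0.005420757408172509), np.float64(0.005420757408172512)])
0.25 [ 0.5328 -0.0679  0.25  ] [ 0.5694 -0.0372  0.25  ] 0.6988876616393029
0.264 [ 0.5334 -0.0683  0.264 ] [ 0.5677 -0.0394  0.264 ] 0.6988876616393044
toolx ang 0.7431635872883541
bar [ 0.4826 -0.1276  0.2952] (np.float64(251.10050807230374), np.float64(230.33867372919178)) ends [(np.float64(330.3197102072912), np.float64(211.07357630819016)), (np.float64(171.9892077684274), np.float64(211.19158803791254))]
```

```bash
python3 - <<'E'
from h import *
np.set_printoptions(precision=4,suppress=True)
D=np.load('pics/cams1.npy',allow_pickle=True)[0];W,S=D['W'],D['S']
t=plane(W,236.3,92.5,.267);print('tip',t)
for z2 in(.25,.26):
  a,b=plane(W,239.4,18,z2),plane(W,238.5,53,z2)
  print(z2,a,b,np.arctan2(*(a-b)[[1,0]]),np.arctan2(*(a-t)[[1,0]]))
for an in(.69,.74):
  s=t[:2]+.021*np.array([np.cos(an),np.sin(an)]);print(an,s)
  print(' side: tip',proj(S,t),'V rod',proj(S,[*s,.2475]))
print(plane(S,267.5,120.3,.2475))
# foot edge in wrist image
c=W[0]['image'][0:110,190:300];c=cv2.resize(c,None,fx=5,fy=5,interpolation=2)
d=cv2.resize(S[0]['image'][100:140,250:290],None,fx=6,fy=6,interpolation=0)
k=np.zeros((560,800,3),np.uint8);k[:550,:550]=c;k[:240,555:795]=d;cv2.imwrite('pics/z1.png',k[:,:,::-1])
E
```

```text
tip [ 0.5347 -0.0675  0.267 ]
0.25 [ 0.5686 -0.0388  0.25  ] [ 0.5532 -0.0519  0.25  ] 0.7032844496867956 0.7024446131047684
0.26 [ 0.5674 -0.0404  0.26  ] [ 0.5527 -0.0529  0.26  ] 0.7032844496867958 0.6929014969776205
0.69 [ 0.5509 -0.0541]
 side: tip (np.float64(262.3818676944566), np.float64(115.32185152997616)) V rod (np.float64(268.88035304226923), np.float64(119.33267768495494))
0.74 [ 0.5502 -0.0533]
 side: tip (np.float64(262.3818676944566), np.float64(115.32185152997616)) V rod (np.float64(268.62120314240065), np.float64(119.15938911327709))
[ 0.5475 -0.0589  0.2475]
```

View pics/z1.png

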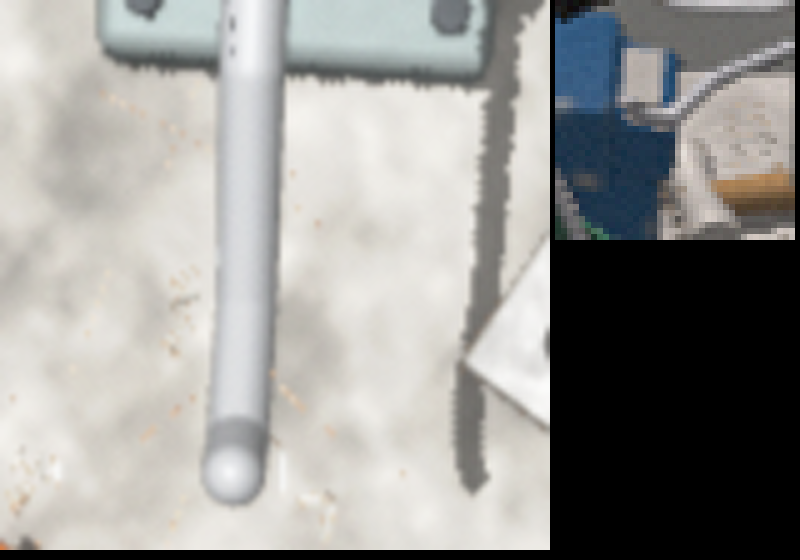

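Call:
step_arm --motion '[[[-0.001, 0.002, 0], -0.008], [[-0.003, 0.004, 0], -0.016], [[-0.005, 0.007, 0], -0.025], [[-0.007, 0.009, 0], -0.035], [[-0.008, 0.01, 0], -0.048], [[-0.005, 0.0125, 0], -0.048], [[0.001, 0.0175, 0], -0.048], [[0.008, 0.0235, 0], -0.048], [[0.015, 0.0295, 0], -0.048], [[0.022, 0.0355, 0], -0.048], [[0.03, 0.042, 0], -0.048], [[0.038, 0.0485, 0], -0.048], [[0.045, 0.0545, 0], -0.048], [[0.052, 0.06, 0], -0.048], [[0.058, 0.065, 0], -0.048], [[0.063, 0.069, 0], -0.048], [[0.066, 0.072, 0], -0.048], [[0.068, 0.0735, 0], -0.048], [[0.068, 0.0735, 0], -0.048], [[0.068, 0.0735, 0], -0.048]]'

```text
t: 8.8
ee_pos: [0.5505, -0.0541, 0.3166]
eef_rot: [[0.768, 0.641, -0.0], [0.641, -0.768, -0.0], [-0.0, 0.0, -1.0]]
wrist_force: [0.1, -0.2, -6.0]
opening: 0.0256
```

```bash
python3 - <<'E'
from h import *
np.set_printoptions(precision=4,suppress=True)
W=cam('wrist');S=cam('side');o=r.get_obs();print(o['t'],o['ee_pos'],o['wrist_force'],o['opening'])
b=np.array(o['ee_pos'])-[0,0,.0213]
print('bar W',proj(W,b),'S',proj(S,b),'tip W',proj(W,[.5347,-.0675,.267]))
k=np.zeros((600,800,3),np.uint8)
k[:,:450]=cv2.resize(W[0]['image'][60:260,165:315],(450,600),interpolation=2)
k[:350,455:795]=cv2.resize(S[0]['image'][75:145,235:303],(340,350),interpolation=2)
cv2.imwrite('pics/z2.png',k[:,:,::-1])
E
```

```text
8.9 [ 0.5505 -0.0541  0.3167] [-0.592  -0.5218 -6.9531] 0.026104393893063734
bar W (np.float64(251.50043133307287), np.float64(230.78567553254342)) S (np.float64(269.0336224232207), np.float64(102.8656650235593)) tip W (np.float64(251.68199768040628), np.float64(241.62011359746543))
```

View pics/z2.png

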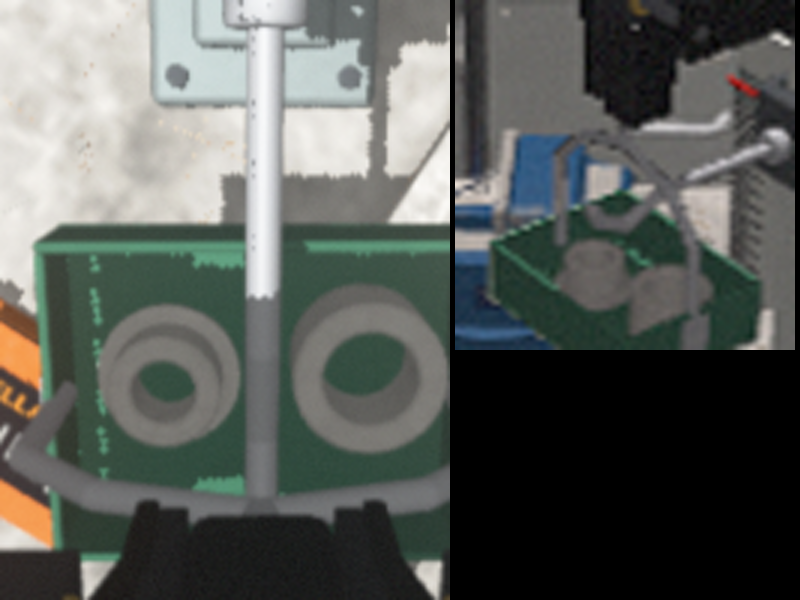

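Call:
step_arm --motion '[[[0, 0, -0.001], 0], [[0, 0, -0.0025], 0], [[0, 0, -0.004], 0], [[0, 0, -0.0055], 0], [[0, 0, -0.007], 0], [[0, 0, -0.0085], 0], [[0, 0, -0.01], 0], [[0, 0, -0.0115], 0], [[0, 0, -0.013], 0], [[0, 0, -0.0145], 0], [[0, 0, -0.016], 0], [[0, 0, -0.0175], 0], [[0, 0, -0.019], 0], [[0, 0, -0.0205], 0], [[0, 0, -0.022], 0], [[0, 0, -0.0235], 0], [[0, 0, -0.025], 0], [[0, 0, -0.0265], 0], [[0, 0, -0.028], 0], [[0, 0, -0.0295], 0]]'

```text
t: 10.9
ee_pos: [0.5507, -0.0538, 0.2869]
eef_rot: [[0.768, 0.641, 0.0], [0.641, -0.768, -0.0], [0.0, 0.0, -1.0]]
wrist_force: [0.6, 0.8, -6.1]
opening: 0.0258
```

Call:
step_arm --motion '[[[0, 0, -0.001], 0], [[0, 0, -0.002], 0], [[0, 0, -0.003], 0], [[0, 0, -0.004], 0], [[0, 0, -0.005], 0], [[0, 0, -0.006], 0], [[0, 0, -0.007], 0], [[0, 0, -0.008], 0], [[0, 0, -0.009], 0], [[0, 0, -0.01], 0], [[0, 0, -0.011], 0], [[0, 0, -0.012], 0], [[0, 0, -0.013], 0], [[0, 0, -0.014], 0], [[0, 0, -0.015], 0], [[0, 0, -0.016], 0], [[0, 0, -0.017], 0], [[0, 0, -0.018], 0], [[0, 0, -0.019], 0], [[0, 0, -0.02], 0]]'

```text
t: 12.9
ee_pos: [0.5507, -0.0538, 0.2671]
eef_rot: [[0.768, 0.641, 0.0], [0.641, -0.768, -0.0], [0.0, 0.0, -1.0]]
wrist_force: [-0.2, 1.0, -5.1]
opening: 0.0257
```

```bash
python3 - <<'E'
from h import *
np.set_printoptions(precision=4,suppress=True)
S=cam('side');W=cam('wrist')
F=[]
for _ in range(3):
    o=r.get_obs();F.append(o['wrist_force']);r.camera('wrist')
print(o['t'],o['ee_pos'],np.mean(F,0),o['wrist_torque'],o['opening'])
k=np.zeros((600,800,3),np.uint8)
k[:600,:450]=cv2.resize(W[0]['image'][60:260,165:315],(450,600),interpolation=2)
k[:350,455:795]=cv2.resize(S[0]['image'][75:145,235:303],(340,350),interpolation=2)
cv2.imwrite('pics/z3.png',k[:,:,::-1])
E
```

```text
13.1 [ 0.5507 -0.0538  0.2671] [-0.3439 -0.0283 -5.5339] [-0.0676  0.044   0.0563] 0.026146114109268974
```

View pics/z3.png

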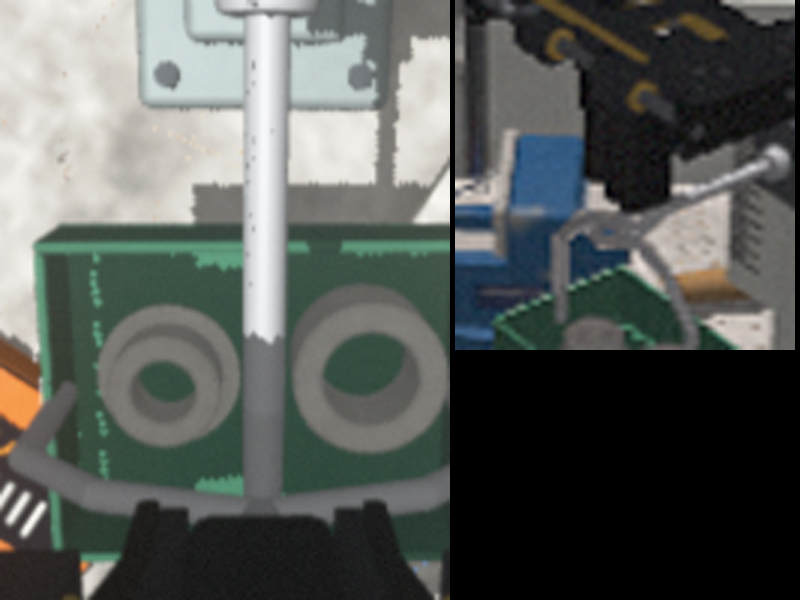

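Call:
step_arm --motion '[[[0, 0, -0.001], 0], [[0, 0, -0.0022], 0], [[0, 0, -0.0035], 0], [[0, 0, -0.005], 0], [[0, 0, -0.0065], 0], [[0, 0, -0.008], 0], [[0, 0, -0.0095], 0], [[0, 0, -0.011], 0], [[0, 0, -0.0125], 0], [[0, 0, -0.014], 0], [[0, 0, -0.0155], 0], [[0, 0, -0.017], 0], [[0, 0, -0.0185], 0], [[0, 0, -0.02], 0], [[0, 0, -0.0215], 0], [[0, 0, -0.023], 0], [[0, 0, -0.0245], 0], [[0, 0, -0.026], 0], [[0, 0, -0.0272], 0], [[0, 0, -0.028], 0]]'

```text
t: 15.15
ee_pos: [0.5507, -0.0538, 0.239]
eef_rot: [[0.768, 0.641, 0.0], [0.641, -0.768, -0.0], [0.0, 0.0, -1.0]]
wrist_force: [-0.2, -0.2, -3.5]
opening: 0.0257
```

```bash
cat > f.py <<'E'
from h import *
np.set_printoptions(precision=4,suppress=True)
F=[]
for _ in range(12):
    o=r.get_obs();F.append(np.r_[o['wrist_force'],o['wrist_torque']]);S=cam('side')
print(o['t'],o['ee_pos'],np.mean(F,0),np.std(F,0)[2],o['opening'])
E
python3 f.py
```

```text
15.7 [ 0.5507 -0.0538  0.2391] [-0.4414 -0.5459 -2.9931 -0.0804  0.0894 -0.    ] 0.4984291435338305 0.026012974952650755
```

Call:
step_arm --motion '[[[0, 0, -0.001], 0], [[0, 0, -0.0022], 0], [[0, 0, -0.0035], 0], [[0, 0, -0.005], 0], [[0, 0, -0.0065], 0], [[0, 0, -0.008], 0], [[0, 0, -0.0095], 0], [[0, 0, -0.011], 0], [[0, 0, -0.0125], 0], [[0, 0, -0.014], 0], [[0, 0, -0.0155], 0], [[0, 0, -0.017], 0], [[0, 0, -0.0185], 0], [[0, 0, -0.02], 0], [[0, 0, -0.0215], 0], [[0, 0, -0.0228], 0], [[0, 0, -0.024], 0], [[0, 0, -0.025], 0], [[0, 0, -0.0255], 0], [[0, 0, -0.026], 0]]'

```text
t: 17.75
ee_pos: [0.5507, -0.0537, 0.2131]
eef_rot: [[0.768, 0.641, 0.0], [0.641, -0.768, -0.0], [0.0, 0.0, -1.0]]
wrist_force: [-1.0, 0.2, -0.3]
opening: 0.0258
```

```bash
sed -i 's/range(12)/range(24)/' f.py; python3 f.py
```

```text
18.9 [ 0.5507 -0.0538  0.2131] [-0.3958 -0.411  -0.5896 -0.1036  0.0957  0.0075] 0.5049221297728624 0.025956246288095626
```

Call:
step_arm --motion '[[[0, 0, -0.001], 0], [[0, 0, -0.002], 0], [[0, 0, -0.003], 0], [[0, 0, -0.004], 0], [[0, 0, -0.005], 0], [[0, 0, -0.006], 0], [[0, 0, -0.0065], 0], [[0, 0, -0.0065], 0], [[0, 0, -0.0065], 0]]'

```text
t: 19.85
ee_pos: [0.5507, -0.0538, 0.2066]
eef_rot: [[0.768, 0.641, 0.0], [0.641, -0.768, -0.0], [0.0, 0.0, -1.0]]
wrist_force: [0.3, -0.7, -0.3]
opening: 0.0256
```

```bash
sed -i 's/range(24)/range(50)/' f.py; python3 f.py
```

```text
22.3 [ 0.5507 -0.0538  0.2066] [-0.1251 -0.2835 -0.0088 -0.0971  0.0657  0.0035] 0.4568649128150652 0.02603179640995481
```

Call:
step_arm --motion '[[[-0.0004, -0.0003, 0], 0], [[-0.0008, -0.0006, 0], 0], [[-0.0012, -0.0009, 0], 0], [[-0.0015, -0.0013, 0], 0], [[-0.0015, -0.0013, 0], 0], [[-0.0015, -0.0013, 0], 0]]'

```text
t: 22.95
ee_pos: [0.55, -0.0543, 0.207]
eef_rot: [[0.767, 0.642, 0.002], [0.642, -0.767, 0.001], [0.002, 0.001, -1.0]]
wrist_force: [4.1, 2.3, 0.5]
opening: 0.0261
```

```bash
cat >> f.py <<'E'
W=cam('wrist')
k=np.zeros((600,800,3),np.uint8)
k[:600,:450]=cv2.resize(W[0]['image'][60:260,165:315],(450,600),interpolation=2)
k[:350,455:795]=cv2.resize(S[0]['image'][95:165,235:303],(340,350),interpolation=2)
cv2.imwrite('pics/z4.png',k[:,:,::-1])
E
python3 f.py
```

```text
25.4 [ 0.55   -0.0543  0.207 ] [ 4.872   2.6939  0.0143  0.6975 -1.2418  0.005 ] 0.4244691363296424 0.025842262995394927
```

View pics/z4.png

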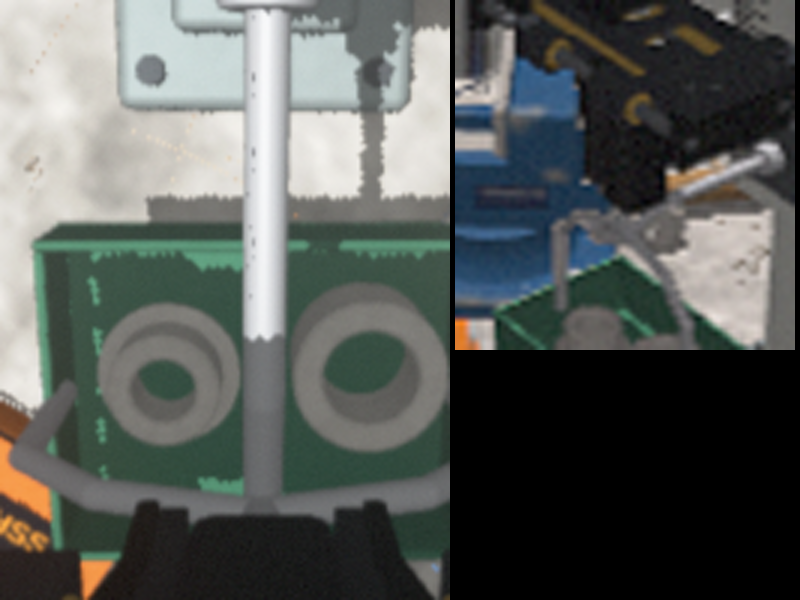

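Call:
step_arm --motion '[[[0.0004, 0.0003, 0], 0], [[0.0008, 0.0006, 0], 0], [[0.0012, 0.0009, 0], 0], [[0.0015, 0.0013, 0], 0], [[0.0015, 0.0013, 0], 0], [[0.0015, 0.0013, 0], 0]]'

```text
t: 26.1
ee_pos: [0.5503, -0.0541, 0.2064]
eef_rot: [[0.768, 0.641, -0.001], [0.641, -0.768, -0.0], [-0.001, -0.0, -1.0]]
wrist_force: [0.9, -0.0, 0.0]
opening: 0.0259
```

```bash
python3 f.py
```

```text
Traceback (most recent call last):
  File "f.py", line 5, in <module>
    o=r.get_obs();F.append(np.r_[o['wrist_force'],o['wrist_torque']]);S=cam('side')
                                                                        ~~~^^^^^^^^
  File "h.py", line 5, in cam
    c=r.camera(n);return c,np.array(c['origin']),np.array(c['orientation'])
ValueError: 200 camera calls are used up
```

Call:
step_arm --motion '[[[0, 0, 0], 0], [[0, 0, 0], 0]]'

```text
t: 28.7
ee_pos: [0.5507, -0.0538, 0.2066]
eef_rot: [[0.768, 0.641, 0.0], [0.641, -0.768, -0.0], [0.0, 0.0, -1.0]]
wrist_force: [-3.8, -3.4, -0.5]
opening: 0.0258
```

```bash
python3 -c "
from bench import r
o=r.get_obs();print(o['t'],o['wrist_force'],o['wrist_torque'],o['ee_pos'])"
```

```text
28.7 [-3.80728683 -3.36066986 -0.48659229] [-1.00613318  0.86522182 -0.00828799] [ 0.55065967 -0.05379023  0.20659771]
```

Call:
step_arm --motion '[[[0, 0, 0], 0], [[0, 0, 0], 0]]'

```text
t: 28.9
ee_pos: [0.5507, -0.0538, 0.2066]
eef_rot: [[0.768, 0.641, 0.0], [0.641, -0.768, -0.0], [0.0, 0.0, -1.0]]
wrist_force: [-2.7, -4.2, 0.5]
opening: 0.0258
```

```bash
python3 -c "
from bench import r
o=r.get_obs();print(o['t'],o['wrist_force'],o['wrist_torque'],o['ee_pos'])"
```

```text
28.9 [-2.74683777 -4.17844141  0.51358901] [-0.98141312  0.92996513  0.01603882] [ 0.55067786 -0.05382635  0.2065813 ]
```

Call:
step_arm --motion '[[[0, 0, 0], 0]]'

```text
t: 29.0
ee_pos: [0.5507, -0.0538, 0.2066]
eef_rot: [[0.768, 0.641, 0.0], [0.641, -0.768, -0.0], [-0.0, 0.0, -1.0]]
wrist_force: [-3.4, -4.8, 0.4]
opening: 0.0258
```

Call:
step_arm --motion '[[[0, 0, 0], 0]]'

```text
t: 29.1
ee_pos: [0.5507, -0.0538, 0.2066]
eef_rot: [[0.768, 0.641, 0.0], [0.641, -0.768, -0.0], [-0.0, 0.0, -1.0]]
wrist_force: [-3.5, -3.3, -0.5]
opening: 0.0258
```

Call:
step_arm --motion '[[[0, 0, 0], 0]]'

```text
t: 29.2
ee_pos: [0.5506, -0.0538, 0.2066]
eef_rot: [[0.768, 0.641, 0.0], [0.641, -0.768, -0.0], [-0.0, 0.0, -1.0]]
wrist_force: [-2.7, -2.9, 0.4]
opening: 0.026
```

Call:
step_arm --motion '[[[0, 0, 0], 0]]'

```text
t: 29.3
ee_pos: [0.5506, -0.0538, 0.2066]
eef_rot: [[0.768, 0.641, 0.0], [0.641, -0.768, -0.0], [-0.0, 0.0, -1.0]]
wrist_force: [-2.9, -3.4, -0.3]
opening: 0.0261
```

Call:
step_arm --motion '[[[0, 0, 0], 0]]'

```text
t: 29.4
ee_pos: [0.5507, -0.0538, 0.2066]
eef_rot: [[0.768, 0.641, 0.0], [0.641, -0.768, -0.0], [-0.0, 0.0, -1.0]]
wrist_force: [-3.0, -3.3, -0.6]
opening: 0.0257
```

Call:
step_arm --motion '[[[0, 0, 0], 0]]'

```text
t: 29.5
ee_pos: [0.5507, -0.0538, 0.2066]
eef_rot: [[0.768, 0.641, 0.0], [0.641, -0.768, -0.0], [-0.0, 0.0, -1.0]]
wrist_force: [-2.9, -4.0, -0.2]
opening: 0.0259
```

Call:
step_arm --motion '[[[-0.0002, -0.0002, 0], 0], [[-0.0004, -0.0003, 0], 0], [[-0.0006, -0.0005, 0], 0], [[-0.0006, -0.0005, 0], 0], [[-0.0006, -0.0005, 0], 0], [[-0.0006, -0.0005, 0], 0]]'

```text
t: 30.1
ee_pos: [0.5504, -0.0539, 0.2067]
eef_rot: [[0.767, 0.641, 0.001], [0.641, -0.767, 0.0], [0.001, 0.0, -1.0]]
wrist_force: [-0.1, -1.7, -0.3]
opening: 0.0258
```

Call:
step_arm --motion '[[[0, 0, 0], 0], [[0, 0, 0], 0]]'

```text
t: 30.3
ee_pos: [0.5503, -0.0539, 0.2067]
eef_rot: [[0.767, 0.641, 0.001], [0.641, -0.767, 0.0], [0.001, 0.0, -1.0]]
wrist_force: [0.5, -0.8, 0.2]
opening: 0.0257
```

Call:
step_arm --motion '[[[0, 0, 0], 0], [[0, 0, 0], 0]]'

```text
t: 30.5
ee_pos: [0.5503, -0.054, 0.2067]
eef_rot: [[0.767, 0.641, 0.001], [0.641, -0.767, 0.0], [0.001, 0.0, -1.0]]
wrist_force: [2.1, -0.4, 0.1]
opening: 0.0259
```

Call:
step_arm --motion '[[[0, 0, 0], 0], [[0, 0, 0], 0]]'

```text
t: 30.7
ee_pos: [0.5503, -0.0541, 0.2067]
eef_rot: [[0.767, 0.641, 0.001], [0.641, -0.767, 0.0], [0.001, 0.0, -1.0]]
wrist_force: [2.5, 1.6, -0.7]
opening: 0.0258
```

Call:
step_arm --motion '[[[0, 0, 0], 0], [[0, 0, 0], 0]]'

```text
t: 30.9
ee_pos: [0.5503, -0.0541, 0.2067]
eef_rot: [[0.767, 0.641, 0.001], [0.641, -0.767, 0.0], [0.001, 0.0, -1.0]]
wrist_force: [3.4, 0.0, -0.1]
opening: 0.0254
```

Call:
step_arm --motion '[[[0, 0, 0], 0]]'

```text
t: 31.0
ee_pos: [0.5502, -0.0541, 0.2066]
eef_rot: [[0.767, 0.641, 0.0], [0.641, -0.767, 0.0], [0.0, 0.0, -1.0]]
wrist_force: [2.9, 0.5, -0.6]
opening: 0.0259
```

Call:
step_arm --motion '[[[0.0001, 0, 0], 0], [[0.0002, 0.0001, 0], 0], [[0.0002, 0.0001, 0], 0], [[0.0002, 0.0001, 0], 0], [[0.0002, 0.0001, 0], 0], [[0.0002, 0.0001, 0], 0], [[0.0002, 0.0001, 0], 0], [[0.0002, 0.0001, 0], 0], [[0.0002, 0.0001, 0], 0], [[0.0002, 0.0001, 0], 0], [[0.0002, 0.0001, 0], 0], [[0.0002, 0.0001, 0], 0]]'

```text
t: 32.2
ee_pos: [0.5503, -0.0541, 0.2066]
eef_rot: [[0.768, 0.641, 0.0], [0.641, -0.768, -0.0], [0.0, 0.0, -1.0]]
wrist_force: [3.3, 2.1, -0.3]
opening: 0.0255
```

Call:
step_arm --motion '[[[0, 0, 0], 0]]'

```text
t: 32.3
ee_pos: [0.5503, -0.0541, 0.2066]
eef_rot: [[0.768, 0.641, 0.0], [0.641, -0.768, 0.0], [0.0, 0.0, -1.0]]
wrist_force: [2.8, 1.2, 0.4]
opening: 0.0255
```

Call:
step_arm --motion '[[[0, 0, 0], 0]]'

```text
t: 32.4
ee_pos: [0.5503, -0.0541, 0.2066]
eef_rot: [[0.768, 0.641, 0.0], [0.641, -0.768, -0.0], [0.0, 0.0, -1.0]]
wrist_force: [4.1, 1.1, 0.7]
opening: 0.0257
```

Call:
step_arm --motion '[[[0, 0, 0], 0]]'

```text
t: 32.5
ee_pos: [0.5503, -0.0542, 0.2066]
eef_rot: [[0.768, 0.641, 0.0], [0.641, -0.768, -0.0], [0.0, 0.0, -1.0]]
wrist_force: [3.4, 1.9, 0.3]
opening: 0.0258
```

Call:
step_arm --motion '[[[0, 0, 0], 0]]'

```text
t: 32.6
ee_pos: [0.5503, -0.0542, 0.2066]
eef_rot: [[0.768, 0.641, 0.0], [0.641, -0.768, -0.0], [0.0, 0.0, -1.0]]
wrist_force: [3.4, 1.6, -0.3]
opening: 0.0257
```

Call:
step_arm --motion '[[[0, 0, 0], 0]]'

```text
t: 32.7
ee_pos: [0.5503, -0.0541, 0.2066]
eef_rot: [[0.768, 0.641, 0.0], [0.641, -0.768, -0.0], [0.0, 0.0, -1.0]]
wrist_force: [3.2, 1.4, -0.0]
opening: 0.0257
```

Call:
step_arm --motion '[[[0, 0, 0], 0]]'

```text
t: 32.8
ee_pos: [0.5503, -0.0541, 0.2066]
eef_rot: [[0.767, 0.641, 0.0], [0.641, -0.767, -0.0], [0.0, 0.0, -1.0]]
wrist_force: [2.1, 1.5, -0.8]
opening: 0.0257
```

Call:
step_arm --motion '[[[0.0001, 0, 0], 0], [[0.00017, 0.00014, 0], 0], [[0.00017, 0.00014, 0], 0], [[0.00017, 0.00014, 0], 0], [[0.00017, 0.00014, 0], 0], [[0.00017, 0.00014, 0], 0], [[0.00017, 0.00014, 0], 0], [[0.00017, 0.00014, 0], 0], [[0.00017, 0.00014, 0], 0], [[0.00017, 0.00014, 0], 0], [[0.00017, 0.00014, 0], 0], [[0.00017, 0.00014, 0], 0], [[0.00017, 0.00014, 0], 0], [[0.00017, 0.00014, 0], 0], [[0.00017, 0.00014, 0], 0], [[0.00017, 0.00014, 0], 0]]'

```text
t: 34.4
ee_pos: [0.5504, -0.0541, 0.2066]
eef_rot: [[0.768, 0.641, 0.0], [0.641, -0.768, -0.0], [-0.0, 0.0, -1.0]]
wrist_force: [1.3, -0.1, -0.1]
opening: 0.0258
```

Call:
step_arm --motion '[[[0, 0, 0], 0]]'

```text
t: 34.5
ee_pos: [0.5504, -0.054, 0.2066]
eef_rot: [[0.768, 0.641, -0.0], [0.641, -0.768, -0.0], [-0.0, 0.0, -1.0]]
wrist_force: [1.1, -0.2, -0.2]
opening: 0.0259
```

Call:
step_arm --motion '[[[0, 0, 0], 0]]'

```text
t: 34.6
ee_pos: [0.5504, -0.0541, 0.2066]
eef_rot: [[0.768, 0.641, -0.0], [0.641, -0.768, -0.0], [-0.0, 0.0, -1.0]]
wrist_force: [1.0, 0.9, -0.5]
opening: 0.0257
```

Call:
step_arm --motion '[[[0, 0, 0], 0]]'

```text
t: 34.7
ee_pos: [0.5504, -0.0541, 0.2066]
eef_rot: [[0.768, 0.641, -0.0], [0.641, -0.768, -0.0], [-0.0, 0.0, -1.0]]
wrist_force: [0.7, 0.8, -0.4]
opening: 0.0259
```

Call:
step_arm --motion '[[[0, 0, 0], 0]]'

```text
t: 34.8
ee_pos: [0.5504, -0.0541, 0.2065]
eef_rot: [[0.768, 0.641, -0.0], [0.641, -0.768, -0.0], [-0.0, -0.0, -1.0]]
wrist_force: [0.8, 0.5, -0.1]
opening: 0.026
```

Call:
step_arm --motion '[[[0, 0, 0], 0]]'

```text
t: 34.9
ee_pos: [0.5504, -0.0541, 0.2065]
eef_rot: [[0.768, 0.641, -0.0], [0.641, -0.768, -0.0], [-0.0, 0.0, -1.0]]
wrist_force: [1.8, -0.3, 0.4]
opening: 0.0261
```

Call:
step_arm --motion '[[[0, 0, 0], 0], [[0, 0, 0], 0], [[0, 0, 0], 0], [[0, 0, 0], 0], [[0, 0, 0], 0]]' --gripper 0.0 --force 3

```text
t: 35.4
ee_pos: [0.5504, -0.054, 0.2065]
eef_rot: [[0.768, 0.641, -0.0], [0.641, -0.768, -0.0], [-0.0, -0.0, -1.0]]
wrist_force: [0.4, 0.4, -0.0]
opening: 0.026
```

Call:
step_arm --motion '[[[0, 0, 0], 0], [[0, 0, 0], 0], [[0, 0, 0], 0], [[0, 0, 0], 0], [[0, 0, 0], 0], [[0, 0, 0], 0], [[0, 0, 0], 0], [[0, 0, 0], 0], [[0, 0, 0], 0], [[0, 0, 0], 0], [[0, 0, 0], 0], [[0, 0, 0], 0], [[0, 0, 0], 0], [[0, 0, 0], 0], [[0, 0, 0], 0]]' --gripper 0.65

```text
t: 36.9
ee_pos: [0.5504, -0.054, 0.2066]
eef_rot: [[0.768, 0.641, 0.0], [0.641, -0.768, -0.0], [0.0, 0.0, -1.0]]
wrist_force: [0.3, 0.8, 0.1]
opening: 0.0564
```

Call:
step_arm --motion '[[[0, 0, 0.003], 0], [[0, 0, 0.008], 0], [[0, 0, 0.015], 0], [[0, 0, 0.023], 0], [[0, 0, 0.031], 0], [[0, 0, 0.039], 0], [[0, 0, 0.047], 0], [[0, 0, 0.055], 0], [[0, 0, 0.063], 0], [[0, 0, 0.072], 0], [[0, 0, 0.082], 0], [[0, 0, 0.092], 0], [[0, 0, 0.102], 0], [[0, 0, 0.112], 0], [[0, 0, 0.12], 0], [[0, 0, 0.126], 0], [[0, 0, 0.13], 0], [[0, 0, 0.13], 0], [[0, 0, 0.13], 0], [[0, 0, 0.13], 0]]'

```text
t: 38.9
ee_pos: [0.5503, -0.0541, 0.3362]
eef_rot: [[0.768, 0.641, -0.001], [0.641, -0.768, 0.0], [-0.0, -0.0, -1.0]]
wrist_force: [0.5, 0.6, 0.7]
opening: 0.0567
```

Call:
step_arm --motion '[[[0, 0, 0], 0], [[0, 0, 0], 0], [[0, 0, 0], 0], [[0, 0, 0], 0], [[0, 0, 0], 0], [[0, 0, 0], 0], [[0, 0, 0], 0], [[0, 0, 0], 0], [[0, 0, 0], 0], [[0, 0, 0], 0], [[0, 0, 0], 0], [[0, 0, 0], 0], [[0, 0, 0], 0], [[0, 0, 0], 0], [[0, 0, 0], 0], [[0, 0, 0], 0], [[0, 0, 0], 0], [[0, 0, 0], 0], [[0, 0, 0], 0], [[0, 0, 0], 0]]'

```text
t: 40.9
ee_pos: [0.5504, -0.054, 0.3366]
eef_rot: [[0.768, 0.641, 0.0], [0.641, -0.768, -0.0], [0.0, 0.0, -1.0]]
wrist_force: [0.5, 0.2, 0.1]
opening: 0.0567
```

Call:
step_arm --motion '[[[0, 0, 0], 0], [[0, 0, 0], 0], [[0, 0, 0], 0], [[0, 0, 0], 0], [[0, 0, 0], 0], [[0, 0, 0], 0], [[0, 0, 0], 0], [[0, 0, 0], 0], [[0, 0, 0], 0], [[0, 0, 0], 0], [[0, 0, 0], 0], [[0, 0, 0], 0], [[0, 0, 0], 0], [[0, 0, 0], 0], [[0, 0, 0], 0], [[0, 0, 0], 0], [[0, 0, 0], 0], [[0, 0, 0], 0], [[0, 0, 0], 0], [[0, 0, 0], 0]]'

```text
t: 42.9
ee_pos: [0.5504, -0.054, 0.3366]
eef_rot: [[0.768, 0.641, 0.0], [0.641, -0.768, -0.0], [-0.0, 0.0, -1.0]]
wrist_force: [-1.1, -0.2, 0.3]
opening: 0.0564
```

```bash
python3 -c "
from bench import r
o=r.get_obs();print(o['t'],o['wrist_force'],o['opening'],o['ee_pos']);print(r.close_job())"
```

```text
42.9 [-1.11084148 -0.22647908  0.30507902] 0.05639914792690822 [ 0.55041974 -0.05403901  0.33658129]
the job is handed in; nothing more can be done
None
```

I hung the basket by its bail in the scale hook and handed the job in at 42.9 s. However, I have no picture of it hanging free after I let go.

- **Lowering:** I lowered at 15 mm/s or less. The vertical wrist force went from about −6.7 N to −0.01 N (average of 50 readings), with the hook sunk about 70 mm. I then eased the grip to 3 N, opened it and raised the tool 130 mm straight up. After that I waited 4 s for the pointer to settle.
- **Last checks:** After release the wrist readings were near zero apart from noise, and the fingers stood 56 mm open, clear of the 26 mm grip. In the last picture, taken before release, the bail lay in the hook with both bushes in the basket. I had used up all 200 camera calls on force averaging, so the final hanging pose and the resting pointer were judged from force and timing only.
- **Disagreements:**
  - The weight was about 6.3 N from the hook's travel and about 6.7 N from the noisier hanging readings.
  - A 2 mm sideways nudge I made before release was a mistake. It pushed the bail against the hook with about 5.6 N and shifted the basket slightly in the grip. I backed it off to about 1 N sideways before letting go.

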